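# Fill and roof the insect hotel

## Task

Fill the insect hotel: slide every nesting block lying on the bench onto a rail of its own, open groove first, fully home against the stop so that the spring roller snaps up behind it, and let go. Only then slide the lifter under the freshly oiled roof board on the drying stand and lay the board gently, centred and square, on the hotel's two uprights; never touch the board with the fingers or let it fall on the bench. Finally set the lifter back flat on the bench, and leave the other things on the bench where they are.

Things in the scene. Friction and masses are not known exactly. Their poses are not given: they have to be found in the camera images.
- hotel: insect hotel, fixed: plywood board 230 (x) x 252 (y) x 12 mm on the bench, x away from the robot, from x = -120 to +110 mm; origin on the bench. Three parallel steel T rails along x at y = +82, 0, -82 mm; before them (x = -120 to 16) a bare apron: set a block down there in line with a rail (origin near x = -60) and slide it +x along the board onto the rail.
- seat_0 (a point): where the origin of a block is when fully home on the rail at hotel y = +82 mm: hotel x = 50, 12 mm above the bench, axes as the hotel's. Rail: head 22 mm wide, 9 to 14 mm above the board, stem 10 wide, nose at hotel x = 16 mm, tapered to 15 mm wide. A stop strip 30 mm high, face at x = 100 mm, ends the rails.
- seat_1 (a point): the same for the middle rail, y = 0. In the board before each rail, at hotel x = -9.5 mm, a spring-loaded steel roller 9 mm wide stands 6 mm proud: it passes inside the block's slot, then the block's closed end presses it down in the last 20 mm of the slide (push of 4 to 10 N), and it snaps up behind the block, and holds it there.
- seat_2 (a point): the same as seat_0 for the rail at hotel y = -82 mm
- roof_seat (a point): where the origin of the roof board belongs: hotel (80, 0, 88) mm, axes as the hotel's, on top of the two wooden uprights. These are 8 mm thick walls, tops 88 mm above the bench, at hotel y = +41 and -41 mm, x = 52 to 110 mm, between the rails. Seated blocks reach 58 mm above the bench, leaving a 30 mm high, 74 mm wide gap for the blade below the board.
- block_0: wooden nesting block, upright on the bench, 100 (x) x 52 (y) x 46 mm high, 0.15 to 0.3 kg; origin: centre of its underside. Reed ends and a dark strip on top mark its -x end, which faces the robot. T groove along x below, open at +x: slot 17 wide, 7.5 high, above it 26 wide, 9.5 high; last 12 mm at -x closed by a bar, its underside 2.5 mm above the block's. May be absent.
- block_1: a second or third nesting block, exactly like block_0; may be absent
- block_2: a second or third nesting block, exactly like block_0; may be absent
- roof: flat wooden roof board, 110 (own x) x 190 (own y) x 8 mm, 0.1 kg, origin at the centre of its underside; starts lying level on the drying stand, x about along the stand's x. Freshly oiled: the fingers must not touch it.
- stand: grey drying stand, fixed: base 100 (x) x 120 x 8 mm, origin at the centre of its underside; two 8 mm thick walls along x (70 mm long) at y = +40 and -40 mm, tops at 50 mm, carry the roof board; open between them (72 mm wide, 8 to 50 mm high) from -x, the robot's side.
- lifter: lifter (spatula), loose, 0.22 kg, flat on the bench: steel blade 100 x 52 x 3 mm, own x = 17 to 117 mm, underside level with the origin, pointing more or less away from the robot; upright black grip 34 (x) x 26 (y) x 78 mm high, origin at the centre of its underside; a 14 mm high heel joins them, front face at x = 25 mm.
- glue: white glue pot, 56 mm diameter, 75 mm high, a bystander; origin at its underside
- oil_jar: amber jar, 66 mm diameter, 85 mm high, a bystander; origin at its underside
- mallet: hammer lying on the bench, a bystander; origin at its underside
- dust_brush: hand brush lying on the bench, a bystander; origin at its underside
- tape: roll of paper tape lying flat, 90 mm diameter, 30 mm high, a bystander; origin at its underside
- bundle_0: firelighter bundle of sticks, 48 mm diameter, 75 mm high, a bystander; origin at its underside
- bundle_1: the same; origin at its underside

How it is judged:
On the way, in this order (a step that is already met when the one before it is completed fails the run):
1. every block present is fully home on a rail (within 5 mm of its seat) and let go, before the roof board is laid (((distance between block_0 and seat_0 below 0.005 m and angle between the x axis of block_0 and the x axis of hotel, either way round below 0.1 rad and angle between block_0's own z axis and vertical below 0.08 rad) or (distance between block_0 and seat_1 below 0.005 m and angle between the x axis of block_0 and the x axis of hotel, either way round below 0.1 rad and angle between block_0's own z axis and vertical below 0.08 rad) or (distance between block_0 and seat_2 below 0.005 m and angle between the x axis of block_0 and the x axis of hotel, either way round below 0.1 rad and angle between block_0's own z axis and vertical below 0.08 rad)) and ((distance between block_1 and seat_0 below 0.005 m and angle between the x axis of block_1 and the x axis of hotel, either way round below 0.1 rad and angle between block_1's own z axis and vertical below 0.08 rad) or (distance between block_1 and seat_1 below 0.005 m and angle between the x axis of block_1 and the x axis of hotel, either way round below 0.1 rad and angle between block_1's own z axis and vertical below 0.08 rad) or (distance between block_1 and seat_2 below 0.005 m and angle between the x axis of block_1 and the x axis of hotel, either way round below 0.1 rad and angle between block_1's own z axis and vertical below 0.08 rad)) and ((distance between block_2 and seat_0 below 0.005 m and angle between the x axis of block_2 and the x axis of hotel, either way round below 0.1 rad and angle between block_2's own z axis and vertical below 0.08 rad) or (distance between block_2 and seat_1 below 0.005 m and angle between the x axis of block_2 and the x axis of hotel, either way round below 0.1 rad and angle between block_2's own z axis and vertical below 0.08 rad) or (distance between block_2 and seat_2 below 0.005 m and angle between the x axis of block_2 and the x axis of hotel, either way round below 0.1 rad and angle between block_2's own z axis and vertical below 0.08 rad)) and contact force between the fingers and block_0 below 0.5 N and contact force between the fingers and block_1 below 0.5 N and contact force between the fingers and block_2 below 0.5 N and horizontal distance between roof and roof_seat above 0.1 m), for 0.2 s.
2. the roof board lies on the hotel's uprights and the lifter is drawn out (horizontal distance between roof and roof_seat below 0.02 m and distance between roof and roof_seat below 0.022 m and angle between the x axis of roof and the x axis of hotel, either way round below 0.15 rad and angle between roof's own z axis and vertical below 0.06 rad and contact force between lifter and roof below 0.2 N and linear speed of roof below 0.02 m/s), for 0.3 s.
At the end, for the whole second after the job is handed in: every block present is within 5 mm of a seat, square to the hotel within 0.1 rad and upright; the roof board lies level on the uprights within 20 mm of its place and square within 0.15 rad, at rest and free of the lifter; the lifter stands flat on the bench, at rest (all of step 2 and ((distance between block_0 and seat_0 below 0.005 m and angle between the x axis of block_0 and the x axis of hotel, either way round below 0.1 rad and angle between block_0's own z axis and vertical below 0.08 rad) or (distance between block_0 and seat_1 below 0.005 m and angle between the x axis of block_0 and the x axis of hotel, either way round below 0.1 rad and angle between block_0's own z axis and vertical below 0.08 rad) or (distance between block_0 and seat_2 below 0.005 m and angle between the x axis of block_0 and the x axis of hotel, either way round below 0.1 rad and angle between block_0's own z axis and vertical below 0.08 rad)) and ((distance between block_1 and seat_0 below 0.005 m and angle between the x axis of block_1 and the x axis of hotel, either way round below 0.1 rad and angle between block_1's own z axis and vertical below 0.08 rad) or (distance between block_1 and seat_1 below 0.005 m and angle between the x axis of block_1 and the x axis of hotel, either way round below 0.1 rad and angle between block_1's own z axis and vertical below 0.08 rad) or (distance between block_1 and seat_2 below 0.005 m and angle between the x axis of block_1 and the x axis of hotel, either way round below 0.1 rad and angle between block_1's own z axis and vertical below 0.08 rad)) and ((distance between block_2 and seat_0 below 0.005 m and angle between the x axis of block_2 and the x axis of hotel, either way round below 0.1 rad and angle between block_2's own z axis and vertical below 0.08 rad) or (distance between block_2 and seat_1 below 0.005 m and angle between the x axis of block_2 and the x axis of hotel, either way round below 0.1 rad and angle between block_2's own z axis and vertical below 0.08 rad) or (distance between block_2 and seat_2 below 0.005 m and angle between the x axis of block_2 and the x axis of hotel, either way round below 0.1 rad and angle between block_2's own z axis and vertical below 0.08 rad)) and contact force between the fingers and block_0 below 0.5 N and contact force between the fingers and block_1 below 0.5 N and contact force between the fingers and block_2 below 0.5 N and height (world z) of lifter below 0.008 m and angle between lifter's own z axis and vertical below 0.08 rad and linear speed of lifter below 0.02 m/s); the robot touches nothing.
It fails at once if the fingers touch the freshly oiled roof board (contact force between the fingers and roof above 0.5 N).
It fails at once if the roof board falls on the bench (height (world z) of roof below 0.025 m).
It fails at once if a bystander is moved more than 50 mm (distance of any of glue, oil_jar, mallet, dust_brush, tape, bundle_0, bundle_1 from where it was at the start of the episode above 0.05 m).
Of block_0, block_1, block_2 only 2 to 3 are there at a start; the rules pass over those that are not, and their reading is None.
At some moment in a run one of block_0, block_1, block_2 may be knocked a few centimetres aside while the robot is not near it.
It also fails if it takes over 208 s, if anything falls off the work surface, if the arm or the gripper's body presses on something with over 40 N, if the wrist force passes 120 N, or if a joint passes its speed limit or range.

## Robot

A 6-joint arm with a two-finger parallel gripper is mounted at the origin on the work surface. World frame = base frame: x ahead of the robot, y to its left, z up, the work surface at z = 0. Lengths are in m, angles in rad, forces in N, time in s.
With the tool pointing down it reaches from about 0.3 to 0.775 m from the base axis. Payload 14.6 kg.
Tool frame: the origin (TCP) lies between the finger pads; the fingertips stand ctrl.tip_extent ahead of it and the grasp point (between the pads) lies 3 mm ahead of it (ctrl.tip_extent is the distance from the TCP to the fingertips, in m); z points along the fingers, y is the line along which they close (so a half turn about z gives the same grasp; the last joint's range is limited). The gripper opens to 94 mm and grips with 3 to 60 N. Pads are 16 mm wide; open, the fingers measure 119 mm over their backs; the gripper's body (75 mm by 177 mm) begins 78 mm behind the grasp point.
Start: joints at [1.052, 0.3, 1.521, -0, 1.321, -0.067], TCP at [0.24, 0.495, 0.227] pointing down, gripper open.
Joint ranges: [-3.03, 3.03], [-0.79, 2.21], [0.23, 2.52], [-1.04, 4.18], [0, 3.07], [-2.55, 2.55]. Speed limits (rad/s): [2.22, 2.22, 2.57, 3.14, 3.14, 3.14].

## Interface

Orientations are given as [roll, pitch, yaw] about the fixed x, y, z axes, in that order (R = Rz(yaw) Ry(pitch) Rx(roll)).
In Python, from station import ctrl gives the robot as it stands.
- The arm moves only by the shell command python3 shift.py 'ROWS' [OPENING] [FORCE]. ROWS is a JSON list of rows, 1 to 10 of them, each of 6 numbers: dx, dy, dz in shares of the most that a row can go, 1 being 50 mm, then a rotation vector rx, ry, rz in units of 0.05 rad; each row shifts and turns the commanded pose from where the row before left it, along the tool's axes as they then stand; what a row does not reach is not made up. A row lasts 1/10 s, in which the tool goes at most 0.05 m and 0.15 rad, less where a joint would pass 70% of its speed; a pose out of reach is approached as far as the arm can. OPENING is the finger opening in m, set as the command begins (- or left out keeps the last). The fingers move at their own pace and stop on an object; FORCE is the grip in N (left out, the last holds). Time passes only in rows, so rows that do not move let the fingers close. It prints the time, the measured TCP pose, the force, the opening and the grip force at its end. Input that does not fit is refused with a message, and nothing moves.
- ctrl.get_obs(): the state, without advancing time (a new reading comes with each control period).
- ctrl.camera(name): name is "scene" or "top" or "wrist"; returns a dict with "pixels" (480x640x3 uint8, blue, green, red), "fx", "fy", "cx", "cy" (pixels), "extrinsics" (4x4, takes a point from camera to world coordinates). Camera axes: x right, y up, looking along -z (the intrinsics and any distortion apply to the point x, -y, -z); pixel columns grow to the right and rows downward; lengths in m; the calibration is good to about 2 mm. The wrist camera is an equidistant fisheye: a pixel r from the principal point sees the ray r / f radians off the axis. A picture is of the moment at which its call begins. There is no depth.
- ctrl.hand_in(): hands the job in; it is judged then, once.
The state is a dict: "time_s": time; "qpos": joint angles; "joint_vel": joint speeds; "tau": joint torques, N m; "ee_pos": TCP position; "eef_rot": TCP orientation; "force": force on the tool from outside, world axes, zero at the start; "moment": the same for the moment, N m; "grip_width": finger opening in m; "grip_force": force on a finger pad.
Only numpy, scipy, OpenCV 4.12 (cv2) and the standard library are available. Lean on these libraries where they do the work, as an engineer would, in place of code of your own. Each camera call takes 0.05 s, during which the arm holds its last target. There are 200 camera calls.

## Working session

There is one attempt and no reset: what is moved stays moved. The work goes in short steps, Python scripts to look and compute and a shell command to move; the robot and the scene stay as the last step left them, time stands still between calls to the robot, and variables do not carry over. Pictures are saved under pics/ and viewed, at most 14 in all, crops included, and the job is handed in when it is done.

```bash
ls; mkdir -p pics; python3 - <<'E'
from station import ctrl
import cv2
print(ctrl.get_obs(), ctrl.tip_extent)
for n in("scene","top"):
    c=ctrl.camera(n); cv2.imwrite(f"pics/{n}0.png",c["pixels"]); print(n,c["fx"],c["fy"],c["cx"],c["cy"],c["extrinsics"],[k for k in c])
E
```

```text
pics
shift.py
station.py
{'time_s': 0.0, 'qpos': array([ 1.05236027e+00,  3.00427825e-01,  1.52156541e+00,  6.60718522e-06,
        1.32067988e+00, -6.65976283e-02]), 'joint_vel': array([-1.47034808e-04,  1.06449878e-04, -7.27733528e-04, -3.30380109e-04,
       -4.23163272e-04,  7.58213960e-05]), 'tau': array([ 1.50353237e-03, -5.31818891e+01, -3.52721822e+01,  7.08759623e-02,
        2.45482719e-02, -1.26938030e-04]), 'ee_pos': array([0.2400286 , 0.49460796, 0.22691668]), 'eef_rot': array([-3.14051501e+00, -7.82890068e-05,  2.68975254e+00]), 'force': array([ 0.39837226, -0.20895282, -0.4159965 ]), 'moment': array([ 0.00307755,  0.00207653, -0.00517282]), 'grip_force': 0.0, 'grip_width': 0.09379556508456222} 0.022
scene 622.4663349152715 622.4663349152715 300.97168728964726 234.57076257269796 [[ 0.32285256 -0.56329776  0.7605668   1.64313926]
 [ 0.9462868   0.17722949 -0.27042744 -0.34943496]
 [ 0.01753631  0.80702251  0.59026023  0.93341078]
 [ 0.          0.          0.          1.        ]] ['pixels', 'fx', 'fy', 'cx', 'cy', 'extrinsics']
top 529.7708059322568 529.7708059322568 316.7124197082512 237.12775684668046 [[-0.00291143  0.99749719 -0.0706462   0.42562562]
 [-0.99999327 -0.00274653  0.00243107  0.05368062]
 [ 0.00223095  0.0706528   0.99749847  1.53660682]
 [ 0.          0.          0.          1.        ]] ['pixels', 'fx', 'fy', 'cx', 'cy', 'extrinsics']
```
View pics/top0.png

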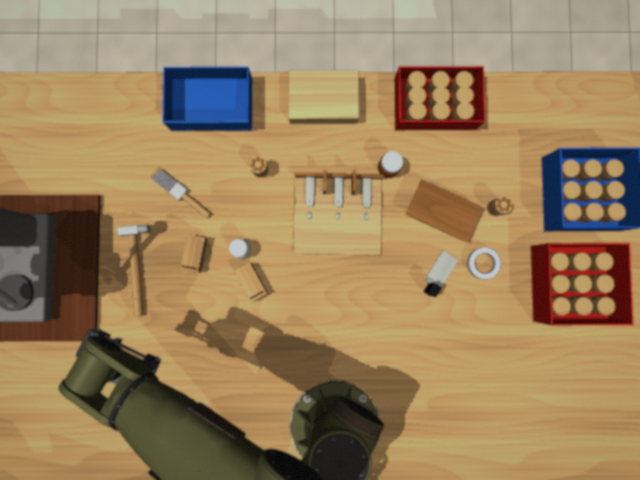

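View pics/scene0.png

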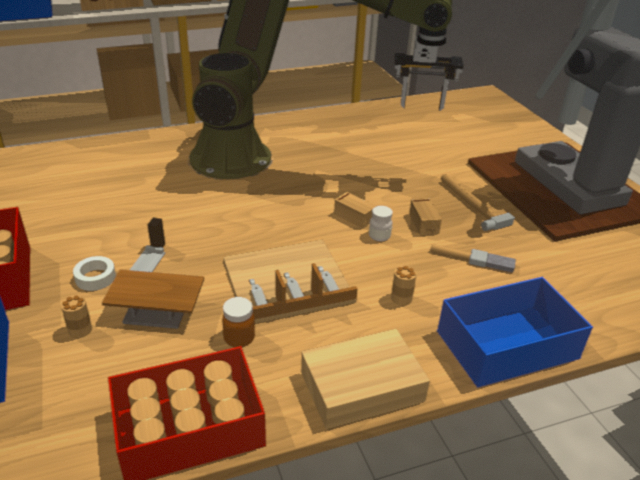

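The top view shows two blocks, near (193,252) and (253,281). The hotel is at (338,215), the roof at (445,211), the lifter grip at (433,289), the tape at (484,263), and the glue pot beside the blocks at (239,248). The scene view agrees and shows no third block. Next I'll zoom in to measure.

```bash
cat > h.py <<'E'
import numpy as np, cv2
from station import ctrl
def ray(c,u,v,fish=False):
    x=(u-c["cx"])/c["fx"]; y=(v-c["cy"])/c["fy"]
    if fish:
        r=np.hypot(x,y); s=np.sin(r)/r if r>0 else 1
        d=np.array([x*s,-y*s,-np.cos(r)])
    else: d=np.array([x,-y,-1.])
    E=c["extrinsics"]; return E[:3,3],E[:3,:3]@d
def w(c,u,v,z,fish=False):
    o,d=ray(c,u,v,fish); return o+d*(z-o[2])/d[2]
def proj(c,P,fish=False):
    E=c["extrinsics"]; p=E[:3,:3].T@(np.asarray(P,float)-E[:3,3]); x,y,z=p[0],-p[1],-p[2]
    if fish:
        r=np.hypot(x,y); t=np.arctan2(r,z); x,y=x/r*t,y/r*t
    else: x,y=x/z,y/z
    return np.array([c["cx"]+c["fx"]*x,c["cy"]+c["fy"]*y])
def tool(dp):  # world displacement -> tool axes
    from scipy.spatial.transform import Rotation as R
    return R.from_euler("xyz",ctrl.get_obs()["eef_rot"]).inv().apply(dp)
E
python3 - <<'E'
from h import *
c=ctrl.camera("top"); im=c["pixels"]
a=cv2.resize(im[225:305,170:280],None,fx=5,fy=5,interpolation=cv2.INTER_CUBIC)
b=cv2.resize(im[160:260,280:395],None,fx=5,fy=5,interpolation=cv2.INTER_CUBIC)
d=cv2.resize(im[170:300,395:515],None,fx=4.5,fy=4.5,interpolation=cv2.INTER_CUBIC)
cv2.imwrite("pics/a.png",a);cv2.imwrite("pics/b.png",b);cv2.imwrite("pics/d.png",d)
for n,(u,v,z) in dict(b1=(193,250,.046),b2=(253,280,.046),hot=(338,215,.012),roof=(445,211,.054),grip=(433,289,.078),glue=(239,246,.075),bladeend=(450,256,.003)).items(): print(n,w(c,u,v,z).round(3))
cw=ctrl.camera("wrist"); print(cw["fx"],cw["cx"],cw["cy"],cw["extrinsics"].round(4))
E
```

```text
b1 [0.496 0.398 0.046]
b2 [0.411 0.229 0.046]
hot [ 0.598 -0.012  0.012]
roof [ 0.603 -0.312  0.054]
grip [ 0.385 -0.268  0.078]
glue [0.505 0.265 0.075]
bladeend [ 0.478 -0.336  0.003]
371.64829954431775 315.2752813600846 237.37751655473565 [[ 0.4375 -0.8724 -0.218   0.1774]
 [ 0.8992  0.4241  0.1074  0.5254]
 [-0.0012 -0.243   0.97    0.3834]
 [ 0.      0.      0.      1.    ]]
```

View pics/a.png

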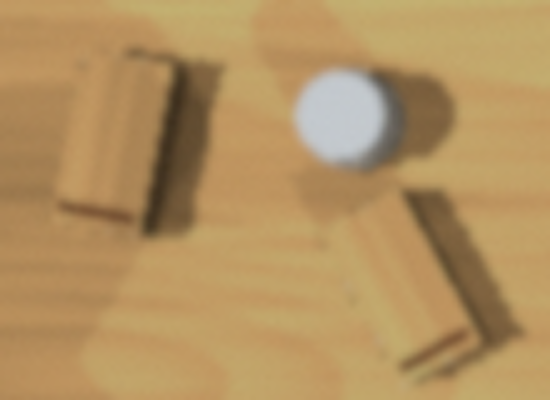

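View pics/b.png

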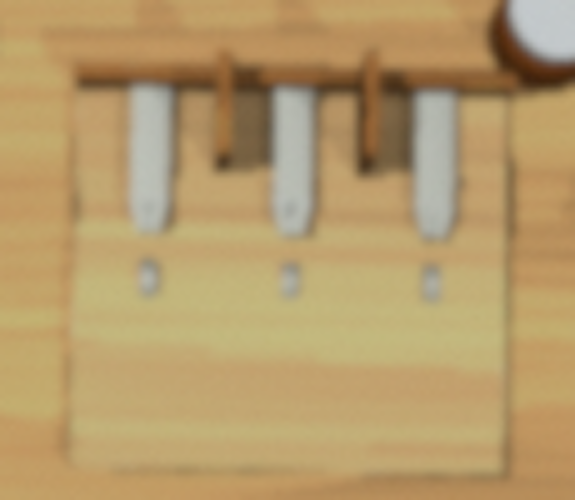

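View pics/d.png

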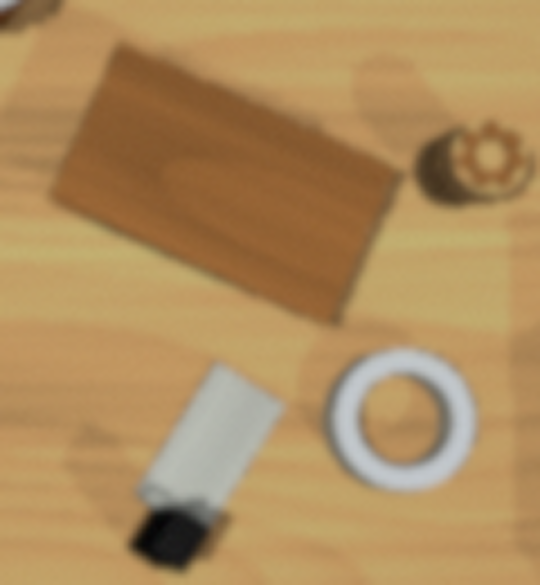

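The crops are sharp enough for picking corners, scaled by crop/zoom plus offset. For example, the rollers are at crop b (149,277), (290,280), (431,283), and the roof corners are at crop d (118,42), (402,178), (338,325), (52,195). Now I'll fit rigid poses to the given sizes.

```bash
cat >> h.py <<'E'
def fit(model,pts):  # 2D rigid: world = R m + t
    M=np.array(model,float);P=np.array(pts,float)[:,:2]
    m0,p0=M.mean(0),P.mean(0);H=(M-m0).T@(P-p0)
    a=np.arctan2(H[0,1]-H[1,0],H[0,0]+H[1,1]); R=np.array([[np.cos(a),-np.sin(a)],[np.sin(a),np.cos(a)]])
    t=p0-R@m0; return t,a,np.linalg.norm((M@R.T+t)-P,axis=1)
E
python3 - <<'E'
from h import *
c=ctrl.camera("top")
def go(n,pts,model,z,s,off):
    zs=z if hasattr(z,'__len__') else [z]*len(pts)
    P=[w(c,(u+.5)/s-.5+off[0],(v+.5)/s-.5+off[1],zz) for (u,v),zz in zip(pts,zs)]
    t,a,e=fit(model,P); print(n,t.round(4),a.round(3),"deg",np.degrees(a).round(1),"res mm",(e*1e3).round(1))
# model order: +x+y(TL), +x-y(TR), -x+y(BL), -x-y(BR)
B=[(.05,.026),(.05,-.026),(-.05,.026),(-.05,-.026)]
go("b0",[(85,55),(175,62),(57,207),(133,222)],B,.046,5,(170,225))
go("b1",[(338,222),(405,190),(405,370),(470,335)],B,.046,5,(170,225))
go("hotel",[(70,465),(505,472),(149,277),(290,280),(431,283),(151,231),(293,235),(435,238)],[(-.12,.126),(-.12,-.126),(-.0095,.082),(-.0095,0),(-.0095,-.082),(.016,.082),(.016,0),(.016,-.082)],[.012]*2+[.018]*3+[.026]*3,5,(280,160))
go("roof",[(118,42),(402,178),(52,195),(338,325)],[(.055,.095),(.055,-.095),(-.055,.095),(-.055,-.095)],.058,4.5,(395,170))
go("lifter",[(219,362),(286,405)],[(.117,.026),(.117,-.026)],.003,4.5,(395,170))
go("lifter+",[(219,362),(286,405),(140,492)],[(.117,.026),(.117,-.026),(.017,.026)],.003,4.5,(395,170))
E
```

```text
b0 [0.4906 0.4008] -0.192 deg -11.0 res mm [8.1 2.3 6.3 7. ]
b1 [0.41   0.2361] 0.436 deg 25.0 res mm [7.5 6.8 6.4 8.4]
hotel [ 0.6051 -0.0111] -0.022 deg -1.3 res mm [1.4 2.1 0.3 0.7 1.3 0.9 0.9 1. ]
roof [ 0.6039 -0.3109] -0.44 deg -25.2 res mm [4.2 5.4 3.2 5.1]
lifter [ 0.3838 -0.2741] -0.578 deg -33.1 res mm [0.6 0.6]
lifter+ [ 0.3833 -0.2762] -0.563 deg -32.3 res mm [0.4 1.3 1.4]
```

The rows are not in the units I measure in: shifts go in shares of 50 mm and turns go in units of 0.05 rad. I convert before sending: -0.037 m is -0.74, -0.01 m is -0.2.

```bash
python3 shift.py '[[-0.74, -0.22, -0.2, 0, 0, 0], [-0.74, -0.22, -0.2, 0, 0, 0], [-0.74, -0.22, -0.2, 0, 0, 0], [-0.74, -0.22, -0.2, 0, 0, 0], [-0.74, -0.22, -0.2, 0, 0, 0], [-0.74, -0.22, -0.2, 0, 0, 0], [-0.74, -0.22, -0.2, 0, 0, 0], [0, 0, 0, 0, 0, 0], [0, 0, 0, 0, 0, 0]]'
python3 - <<'E'
from h import *
c=ctrl.camera("wrist"); cv2.imwrite("pics/w1.png",c["pixels"]); print(c["extrinsics"][:3,3])
for p in [(.49,.40,.046),(.41,.236,.046)]: print(proj(c,p,True).round(0))
E
```

```text
time_s: 1.15
ee_pos: [0.4397, 0.3121, 0.2972]
eef_rot: [-3.141, -0.0, 2.688]
force: [-2.0, 0.2, -0.4]
grip_width: 0.0937
grip_force: 0.0
[0.3770671  0.34281398 0.45366978]
[404. 215.]
[243. 215.]
```

View pics/w1.png

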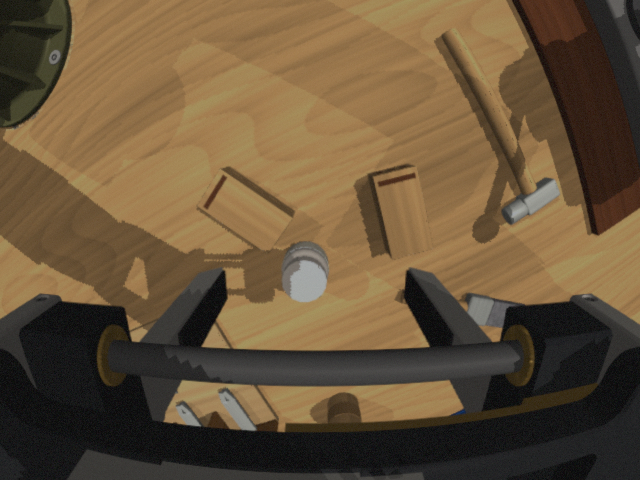

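```bash
python3 - <<'E'
import cv2
im=cv2.imread("pics/w1.png")
cv2.imwrite("pics/w1c.png",cv2.resize(im[155:275,190:440],None,fx=3.2,fy=3.2,interpolation=cv2.INTER_CUBIC))
E
```

```text
(no output)
```

View pics/w1c.png

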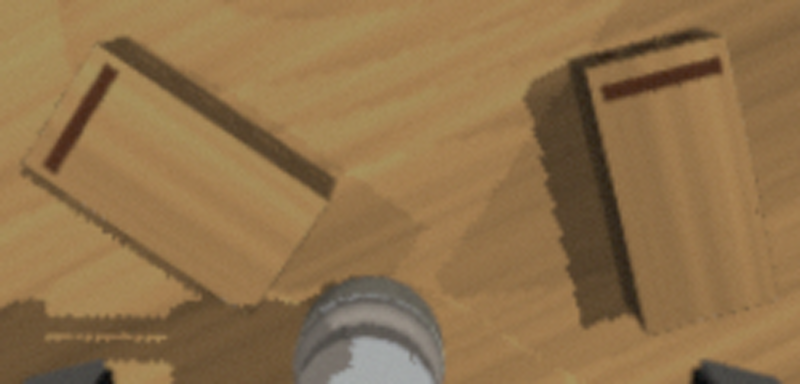

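```bash
python3 - <<'E'
from h import *
c=ctrl.camera("wrist"); s=3.2
B=[(.05,.026),(.05,-.026),(-.05,.026),(-.05,-.026)]
for n,pts in dict(b0=[(775,300),(648,333),(722,36),(585,70)],b1=[(333,198),(255,305),(100,45),(22,165)]).items():
    P=[w(c,(u+.5)/s-.5+190,(v+.5)/s-.5+155,.046,True) for u,v in pts]
    t,a,e=fit(B,P); print(n,t.round(4),a.round(3),(e*1e3).round(1))
E
```

```text
b0 [0.4866 0.401 ] -0.189 [1.3 1.7 1.1 0.9]
b1 [0.4051 0.2405] 0.531 [1.3 3.2 2.2 0.9]
```

Both blocks fit to within about 2 mm. Going for b0.

In the tool's units: 0.0474 m is 0.948, 0.04 m is 0.8, -0.1323 rad is -2.646.

```bash
python3 shift.py '[[0.18, 0.948, 0, 0, 0, 0], [0.18, 0.948, 0, 0, 0, 0], [0, 0, 0.8, 0, 0, -2.646], [0, 0, 0.8, 0, 0, -2.646], [0, 0, 0.8, 0, 0, 0], [0, 0, 0.8, 0, 0, 0], [0, 0, 0.6, 0, 0, 0], [0, 0, 0.4, 0, 0, 0], [0, 0, 0, 0, 0, 0], [0, 0, 0, 0, 0, 0]]'
```

```text
time_s: 2.25
ee_pos: [0.4642, 0.4063, 0.088]
eef_rot: [3.142, -0.0, 2.956]
force: [0.4, -0.1, 0.8]
grip_width: 0.0944
grip_force: 0.0
```

In the tool's units: 0.028 m is 0.56, 0.02 m is 0.4.

```bash
python3 shift.py '[[0, -0.02, 0.56, 0, 0, 0], [0, 0, 0.4, 0, 0, 0], [0, 0, 0.16, 0, 0, 0], [0, 0, 0, 0, 0, 0], [0, 0, 0, 0, 0, 0]]'; python3 shift.py '[[0, 0, 0, 0, 0, 0], [0, 0, 0, 0, 0, 0], [0, 0, 0, 0, 0, 0], [0, 0, 0, 0, 0, 0], [0, 0, 0, 0, 0, 0], [0, 0, 0, 0, 0, 0], [0, 0, 0, 0, 0, 0], [0, 0, 0, 0, 0, 0]]' 0.04 30; python3 shift.py '[[0, 0, -0.6, 0, 0, 0], [0, 0, -0.8, 0, 0, 0], [0, 0, -0.8, 0, 0, 0], [0, 0, -0.6, 0, 0, 0], [0, 0, 0, 0, 0, 0], [0, 0, 0, 0, 0, 0]]'
```

```text
time_s: 2.75
ee_pos: [0.4651, 0.4052, 0.033]
eef_rot: [3.14, 0.001, 2.955]
force: [0.5, -0.1, -0.4]
grip_width: 0.0939
grip_force: 0.0
time_s: 3.55
ee_pos: [0.4646, 0.4046, 0.0315]
eef_rot: [3.142, 0.0, 2.954]
force: [-0.1, 0.2, 1.0]
grip_width: 0.0519
grip_force: 30.0
time_s: 4.15
ee_pos: [0.4644, 0.4045, 0.171]
eef_rot: [-3.141, -0.0, 2.954]
force: [-0.2, 0.8, -2.8]
grip_width: 0.0522
grip_force: 30.0
```

The block is held at a width of 52 mm. I'll cross-check the hotel pose in the scene camera before placing it.

```bash
python3 - <<'E'
from h import *
c=ctrl.camera("scene"); s=5; x0,y0=215,230
im=cv2.resize(c["pixels"][y0:y0+95,x0:x0+150],None,fx=s,fy=s,interpolation=cv2.INTER_CUBIC)
t=np.array([.6051,-.0111]);a=-.022;R=np.array([[np.cos(a),-np.sin(a)],[np.sin(a),np.cos(a)]])
M=[(-.12,.126,.012),(-.12,-.126,.012)]+[(-.0095,y,.018) for y in(.082,0,-.082)]+[(x,y,.026) for y in(.082,0,-.082) for x in(.016,.1)]+[(.1,.126,.042),(.1,-.126,.042)]+[(x,y,.088) for y in(.041,-.041) for x in(.052,.11)]
for m in M:
    p=proj(c,[*(R@m[:2]+t),m[2]]); q=((p-[x0,y0]+.5)*s-.5).astype(int)
    cv2.circle(im,tuple(int(k) for k in q),3,(0,0,255),1)
cv2.imwrite("pics/s1.png",im)
E
```

```text
(no output)
```

View pics/s1.png

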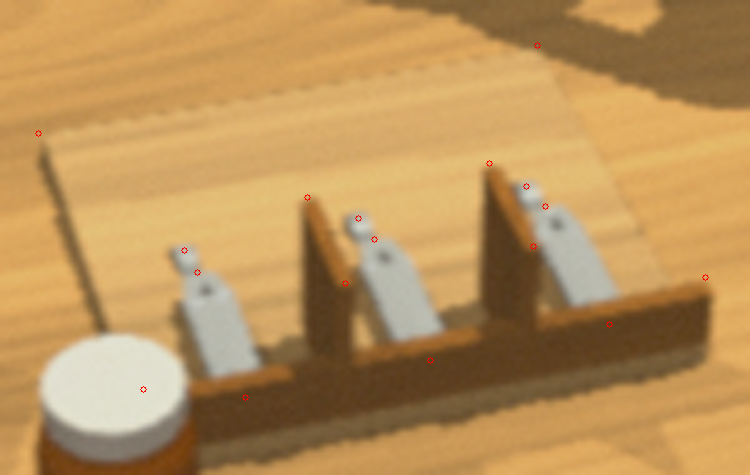

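In the tool's units: -0.0392 m is -0.784, -0.0154 m is -0.308, -0.0828 rad is -1.656.

```bash
python3 shift.py '[[-0.308, -0.784, 0, 0, 0, 0], [-0.308, -0.784, 0, 0, 0, 0], [-0.308, -0.784, 0, 0, 0, 0], [-0.308, -0.784, 0, 0, 0, 0], [-0.308, -0.784, 0, 0, 0, 0], [-0.308, -0.784, 0, 0, 0, 0], [-0.308, -0.784, 0, 0, 0, 0], [-0.308, -0.784, 0, 0, 0, 0], [0, 0, 0, 0, 0, -1.656], [0, 0, 0, 0, 0, -1.656]]';python3 shift.py '[[0, 0, 0.8, 0, 0, 0], [0, 0, 0.6, 0, 0, 0], [0, 0, 0.4, 0, 0, 0], [0, 0, 0, 0, 0, 0], [0, 0, 0, 0, 0, 0]]'
python3 - <<'E'
from h import *
c=ctrl.camera("wrist"); cv2.imwrite("pics/w2.png",c["pixels"])
E
```

```text
time_s: 5.2
ee_pos: [0.5267, 0.0722, 0.1696]
eef_rot: [-3.141, -0.003, 3.121]
force: [-0.4, 0.2, -1.6]
grip_width: 0.0517
grip_force: 30.0
time_s: 5.7
ee_pos: [0.5269, 0.0736, 0.081]
eef_rot: [-3.141, -0.002, 3.12]
force: [-0.4, -0.1, -1.2]
grip_width: 0.0518
grip_force: 30.0
```

View pics/w2.png

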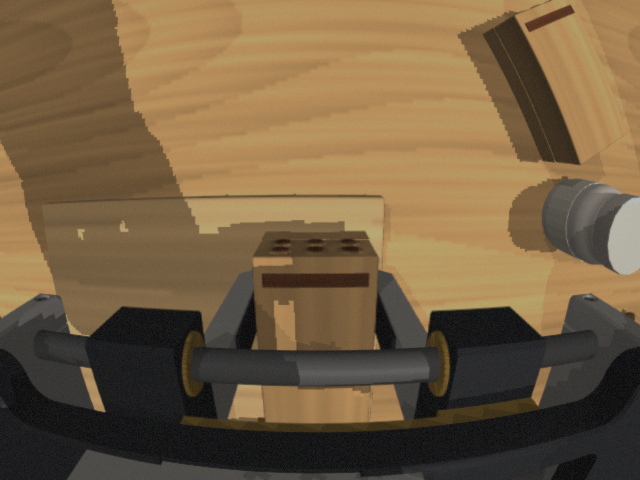

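The wrist view shows the hotel board's near edge with corners at (43,205) and (384,196). The held block's top near edge runs from (257,259) to (378,259).

```bash
python3 - <<'E'
from h import *
c=ctrl.camera("wrist")
A=w(c,43,205,.012,True);B=w(c,384,196,.012,True)
t,a,e=fit([(-.12,-.126),(-.12,.126)],[A,B]); print(t,a,e*1e3)
o=ctrl.get_obs()["ee_pos"]; zt=o[2]-.0315+.046
P=w(c,257,259,zt,True);Q=w(c,378,259,zt,True);m=(P+Q)/2; print(P,Q,"mid",m,"tcp",o, "angle",np.arctan2(P[0]-Q[0],Q[1]-P[1]))
E
```

```text
[ 0.60662473 -0.00905518] -0.01733095013404398 [2.15695571 2.15695571]
[0.50145524 0.0505021  0.09678208] [0.50256832 0.09918208 0.09678208] mid [0.50201178 0.07484209 0.09678208] tcp [0.52762727 0.07361725 0.08228208] angle -0.022861351178753563
```

```bash
python3 shift.py '[[0, 0, 0.5, 0, 0, 0], [0, 0, 0.23, 0, 0, 0], [0, 0, 0, 0, 0, 0], [0, 0, 0, 0, 0, 0]]'; python3 shift.py '[[-0.24, 0, 0, 0, 0, 0], [-0.24, 0, 0, 0, 0, 0], [-0.24, 0, 0, 0, 0, 0], [-0.24, 0, 0, 0, 0, 0], [-0.24, 0, 0, 0, 0, 0], [0, 0, 0, 0, 0, 0], [0, 0, 0, 0, 0, 0]]'
```

```text
time_s: 6.2
ee_pos: [0.5274, 0.0736, 0.0456]
eef_rot: [3.142, 0.0, 3.12]
force: [-0.8, -0.4, -2.0]
grip_width: 0.0517
grip_force: 30.0
time_s: 6.9
ee_pos: [0.5872, 0.0723, 0.0451]
eef_rot: [-3.142, 0.001, 3.12]
force: [4.1, 0.8, -10.0]
grip_width: 0.0518
grip_force: 30.0
```

In the tool's units: 0.002 m is 0.04.

```bash
python3 shift.py '[[0, 0, 0.04, 0, 0, 0], [0, 0, 0, 0, 0, 0], [0, 0, 0, 0, 0, 0]]';  python3 shift.py '[[-0.2, 0, 0, 0, 0, 0], [-0.2, 0, 0, 0, 0, 0], [0, 0, 0, 0, 0, 0], [0, 0, 0, 0, 0, 0]]'
```

```text
time_s: 7.2
ee_pos: [0.5872, 0.0723, 0.0434]
eef_rot: [3.142, 0.001, 3.12]
force: [-0.4, 0.4, -1.0]
grip_width: 0.0521
grip_force: 30.0
time_s: 7.6
ee_pos: [0.6077, 0.0718, 0.0438]
eef_rot: [3.142, 0.002, 3.12]
force: [-0.5, -0.2, 4.0]
grip_width: 0.0523
grip_force: 30.0
```

Engaged, and the slide is free. Now the last 27 mm against the roller.

```bash
python3 shift.py '[[-0.16, 0, 0, 0, 0, 0], [-0.16, 0, 0, 0, 0, 0], [0, 0, 0, 0, 0, 0]]' - 45;  python3 shift.py '[[-0.12, 0, 0, 0, 0, 0], [-0.1, 0, 0, 0, 0, 0], [-0.08, 0, 0, 0, 0, 0], [0, 0, 0, 0, 0, 0], [0, 0, 0, 0, 0, 0]]'
```

```text
time_s: 7.9
ee_pos: [0.6246, 0.0716, 0.0441]
eef_rot: [3.141, 0.003, 3.12]
force: [4.7, 0.2, 6.6]
grip_width: 0.0519
grip_force: 45.0
time_s: 8.4
ee_pos: [0.6362, 0.0715, 0.0428]
eef_rot: [3.142, -0.006, 3.12]
force: [-18.0, 0.3, 12.4]
grip_width: 0.0517
grip_force: 45.0
```

```bash
python3 shift.py '[[0.02, 0, 0, 0, 0, 0], [0, 0, 0, 0, 0, 0], [0, 0, 0, 0, 0, 0], [0, 0, 0, 0, 0, 0]]' 0.066;  python3 shift.py '[[0, 0, -0.8, 0, 0, 0], [0, 0, -1, 0, 0, 0], [0, 0, -1, 0, 0, 0], [0, 0, -1, 0, 0, 0], [0, 0, 0, 0, 0, 0], [0, 0, 0, 0, 0, 0]]'
python3 - <<'E'
from h import *
c=ctrl.camera("wrist"); cv2.imwrite("pics/w3.png",c["pixels"])
E
```

```text
time_s: 8.8
ee_pos: [0.6373, 0.0712, 0.0429]
eef_rot: [3.142, 0.0, 3.12]
force: [-0.4, -0.0, -0.4]
grip_width: 0.066
grip_force: 0.0
time_s: 9.4
ee_pos: [0.6374, 0.0712, 0.2337]
eef_rot: [3.141, 0.002, 3.12]
force: [-0.9, 0.7, -1.1]
grip_width: 0.0659
grip_force: 0.0
```

View pics/w3.png

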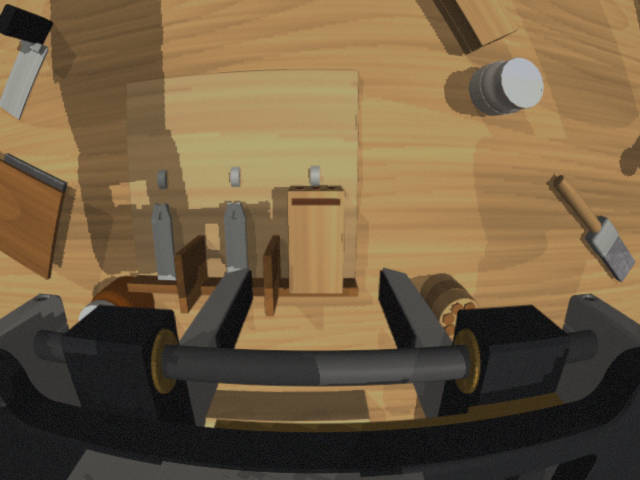

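The block is seated against the stop, with its roller up behind it at (315,175). The other rollers are at (162,179) and (235,177), and the board corners at (127,82) and (357,71). I'll refine the hotel pose from these and return to b1.

```bash
python3 - <<'E'
from h import *
c=ctrl.camera("wrist")
pts=[(162,179,.018),(235,177,.018),(315,175,.018),(127,82,.012),(357,71,.012)]
P=[w(c,u,v,z,True) for u,v,z in pts]
t,a,e=fit([(-.0095,-.082),(-.0095,0),(-.0095,.082),(-.12,-.126),(-.12,.126)],P); print(t,a,(e*1e3).round(1))
c=ctrl.camera("top")
for p in [(.4051,.2405)]:
  a=.531; R=np.array([[np.cos(a),-np.sin(a)],[np.sin(a),np.cos(a)]])
  print([proj(c,[*(R@m+p),.046]).round(0) for m in [(.05,.026),(.05,-.026),(-.05,.026),(-.05,-.026)]])
o=ctrl.get_obs(); g=np.array([.4051-.022*np.cos(.531),.2405-.022*np.sin(.531)]); print("grasp",g,"tool d",tool([*(g-o["ee_pos"][:2]),0]))
E
```

```text
[ 0.60466063 -0.00996188] -0.026005444476163538 [1.8 0.4 1.7 1.6 3.6]
[array([232., 272.]), array([248., 262.]), array([250., 302.]), array([266., 293.])]
grasp [0.38612938 0.22935929] tool d [0.25397064 0.15277138 0.00067837]
```

In the tool's units: 0.0363 m is 0.726, 0.0218 m is 0.436.

```bash
python3 shift.py '[[0.726, 0.436, 0, 0, 0, 0], [0.726, 0.436, 0, 0, 0, 0], [0.726, 0.436, 0, 0, 0, 0], [0.726, 0.436, 0, 0, 0, 0], [0.726, 0.436, 0, 0, 0, 0], [0.726, 0.436, 0, 0, 0, 0], [0.726, 0.436, 0, 0, 0, 0], [0, 0, 0, 0, 0, 0]]' 0.094;python3 shift.py '[[0, 0, 0, 0, 0, -2.4], [0, 0, 0, 0, 0, -2.4], [0, 0, 0, 0, 0, -2.4], [0, 0, 0, 0, 0, -2.4], [0, 0, 0, 0, 0, 0], [0, 0, 0, 0, 0, 0]]'
python3 - <<'E'
from h import *
c=ctrl.camera("wrist"); cv2.imwrite("pics/w4.png",c["pixels"]); 
def strip(im):
    b,g,r=[im[...,i].astype(int) for i in range(3)]
    m=((r>g*1.5)&(r>40)&(r<150)).astype(np.uint8)
    n,l,s,ce=cv2.connectedComponentsWithStats(m)
    return [(s[i].tolist(),ce[i].round(1).tolist(),cv2.minAreaRect(np.argwhere(l==i)[:,::-1].astype(np.float32))) for i in range(1,n) if 80<s[i][4]<6000]
for i in strip(c["pixels"]): print(i)
print("w3");[print(i) for i in strip(cv2.imread("pics/w3.png"))]
g=[.4051,.2405]; print(proj(c,[*g,.046],True))
E
```

```text
time_s: 10.35
ee_pos: [0.3833, 0.2308, 0.2322]
eef_rot: [-3.141, -0.002, 3.123]
force: [0.8, 0.3, -0.3]
grip_width: 0.0937
grip_force: 0.0
time_s: 10.95
ee_pos: [0.3866, 0.229, 0.2323]
eef_rot: [-3.142, -0.001, -2.687]
force: [-0.5, -0.5, -0.0]
grip_width: 0.0941
grip_force: 0.0
([291, 199, 45, 7, 217], [313.1, 201.7], ((313.0075378417969, 201.673583984375), (5.169029712677002, 44.175655364990234), 87.51044464111328))
([617, 268, 23, 56, 675], [631.8, 299.2], ((627.9999389648438, 295.4999694824219), (54.99999237060547, 21.999996185302734), 90.0))
w3
([292, 199, 48, 6, 255], [314.4, 201.2], ((315.5, 201.5), (5.0, 47.0), 90.0))
([93, 277, 61, 31, 1067], [125.0, 294.7], ((123.0, 292.0), (30.0, 60.0), 90.0))
[318.07266421 243.45981564]
```

View pics/w4.png

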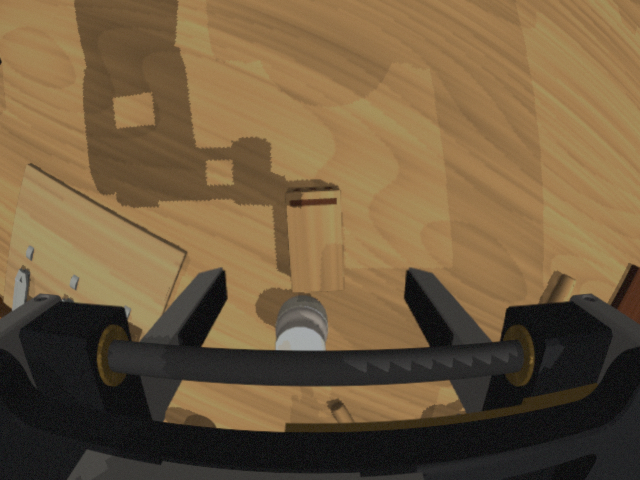

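b1 lies almost exactly aligned under the tool, with its strip at (313,202). It needs a further 0.045 rad turn, and the glue pot just beyond its far end at (302,320) is clear of the fingers.

```bash
python3 shift.py '[[0, 0, 0.8, 0, 0, -0.9], [0, 0, 0.9, 0, 0, 0], [0, 0, 0.9, 0, 0, 0], [0, 0, 0.7, 0, 0, 0], [0, 0, 0.4, 0, 0, 0], [0, 0, 0.2, 0, 0, 0], [0, 0, 0.11, 0, 0, 0], [0, 0, 0, 0, 0, 0], [0, 0, 0, 0, 0, 0]]';  python3 shift.py '[[0, 0, 0, 0, 0, 0], [0, 0, 0, 0, 0, 0], [0, 0, 0, 0, 0, 0], [0, 0, 0, 0, 0, 0], [0, 0, 0, 0, 0, 0], [0, 0, 0, 0, 0, 0], [0, 0, 0, 0, 0, 0]]' 0.04 40; python3 shift.py '[[0, 0, -0.6, 0, 0, 0], [0, 0, -0.8, 0, 0, 0], [0, 0, -0.8, 0, 0, 0], [0, 0, -0.6, 0, 0, 0], [0, 0, 0, 0, 0, 0], [0, 0, 0, 0, 0, 0]]'
```

```text
time_s: 11.9
ee_pos: [0.3869, 0.2295, 0.0333]
eef_rot: [-3.142, 0.001, -2.639]
force: [1.1, -0.1, -0.3]
grip_width: 0.0941
grip_force: 0.0
time_s: 12.6
ee_pos: [0.3865, 0.2292, 0.0325]
eef_rot: [-3.142, 0.0, -2.638]
force: [0.4, -1.2, 1.8]
grip_width: 0.052
grip_force: 40.0
time_s: 13.2
ee_pos: [0.3863, 0.2292, 0.1721]
eef_rot: [3.142, 0.0, -2.638]
force: [-0.3, 0.2, -2.6]
grip_width: 0.0515
grip_force: 40.0
```

```bash
python3 shift.py '[[0.088, -0.864, 0, 0, 0, 0], [0.088, -0.864, 0, 0, 0, 0], [0.088, -0.864, 0, 0, 0, 0], [0.088, -0.864, 0, 0, 0, 0], [0.088, -0.864, 0, 0, 0, 0], [0.088, -0.864, 0, 0, 0, 0], [0.088, -0.864, 0, 0, 0, 0], [0.088, -0.864, 0, 0, 0, 0], [0, 0, 0, 0, 0, 0], [0, 0, 0, 0, 0, 0]]';python3 shift.py '[[0, 0, 0.4, 0, 0, 2.628], [0, 0, 0.4, 0, 0, 2.628], [0, 0, 0.4, 0, 0, 2.628], [0, 0, 0.4, 0, 0, 2.628], [0, 0, 0, 0, 0, 0], [0, 0, 0, 0, 0, 0]]'
python3 - <<'E'
from h import *
exec(open("/dev/null").read())
c=ctrl.camera("wrist"); cv2.imwrite("pics/w5.png",c["pixels"]); o=ctrl.get_obs(); print(proj(c,[.522-.025,-.0901,o["ee_pos"][2]+.0135],True))
im=c["pixels"];b,g,r=[im[...,i].astype(int) for i in range(3)]
m=((r>g*1.5)&(r>30)&(r<150)).astype(np.uint8);n,l,s,ce=cv2.connectedComponentsWithStats(m)
for i in range(1,n):
    if 80<s[i][4]<6000: print(s[i],ce[i])
E
```

```text
time_s: 14.2
ee_pos: [0.5216, -0.0908, 0.1704]
eef_rot: [3.139, -0.002, -2.64]
force: [-0.1, 0.5, -2.8]
grip_width: 0.0518
grip_force: 40.0
time_s: 14.8
ee_pos: [0.522, -0.0896, 0.0925]
eef_rot: [3.141, -0.001, 3.124]
force: [-0.0, 0.9, -1.3]
grip_width: 0.052
grip_force: 40.0
[313.49814387 259.45368382]
[ 263  269  106   14 1247] [315.30553328 275.08740978]
```

```bash
python3 shift.py '[[0, -0.01, 0.6, 0, 0, 0.08], [0, 0, 0.28, 0, 0, 0], [0, 0, 0.09, 0, 0, 0], [0, 0, 0, 0, 0, 0], [0, 0, 0, 0, 0, 0]]';  python3 shift.py '[[-0.24, 0, 0, 0, 0, 0], [-0.24, 0, 0, 0, 0, 0], [-0.24, 0, 0, 0, 0, 0], [-0.16, 0, 0, 0, 0, 0], [-0.12, 0, 0, 0, 0, 0], [0, 0, 0, 0, 0, 0], [0, 0, 0, 0, 0, 0]]'
```

```text
time_s: 15.35
ee_pos: [0.5227, -0.091, 0.0447]
eef_rot: [-3.141, 0.001, 3.117]
force: [0.5, -0.2, -1.7]
grip_width: 0.0518
grip_force: 40.0
time_s: 16.05
ee_pos: [0.5725, -0.0923, 0.0443]
eef_rot: [-3.141, 0.001, 3.116]
force: [2.2, -0.3, 1.8]
grip_width: 0.0518
grip_force: 40.0
```

In the tool's units: -0.01 m is -0.2, 0.0005 m is 0.01.

```bash
python3 shift.py '[[-0.2, 0, 0, 0, 0, 0], [-0.2, 0, 0, 0, 0, 0], [-0.2, 0, 0, 0, 0, 0], [0, 0, 0.01, 0, 0, 0], [0, 0, 0, 0, 0, 0]]';  python3 shift.py '[[-0.16, 0, 0, 0, 0, 0], [-0.16, 0, 0, 0, 0, 0], [-0.12, 0, 0, 0, 0, 0], [-0.08, 0, 0, 0, 0, 0], [0, 0, 0, 0, 0, 0], [0, 0, 0, 0, 0, 0]]' - 45
```

```text
time_s: 16.55
ee_pos: [0.6029, -0.0931, 0.0444]
eef_rot: [-3.141, 0.002, 3.115]
force: [2.3, -0.2, 5.8]
grip_width: 0.0516
grip_force: 40.0
time_s: 17.15
ee_pos: [0.6295, -0.0939, 0.0445]
eef_rot: [-3.141, 0.005, 3.115]
force: [9.2, -0.3, 0.6]
grip_width: 0.0519
grip_force: 45.0
```

In the tool's units: -0.003 m is -0.06.

```bash
python3 shift.py '[[-0.06, 0, 0, 0, 0, 0], [-0.06, 0, 0, 0, 0, 0], [0, 0, 0, 0, 0, 0], [0, 0, 0, 0, 0, 0]]'; python3 shift.py '[[-0.02, 0, 0, 0, 0, 0], [0, 0, 0, 0, 0, 0], [0, 0, 0, 0, 0, 0]]'
```

```text
time_s: 17.55
ee_pos: [0.6327, -0.0942, 0.0442]
eef_rot: [-3.141, -0.003, 3.115]
force: [-15.6, -0.1, 14.9]
grip_width: 0.0515
grip_force: 45.0
time_s: 17.85
ee_pos: [0.6329, -0.0942, 0.0441]
eef_rot: [-3.142, -0.005, 3.115]
force: [-23.2, -0.3, 19.5]
grip_width: 0.0517
grip_force: 45.0
```

The rows are not in the units I measure in: shifts go in shares of 50 mm and turns go in units of 0.05 rad. I convert before sending: 0.001 m is 0.02.

```bash
python3 shift.py '[[0.02, 0, 0, 0, 0, 0], [0, 0, 0, 0, 0, 0], [0, 0, 0, 0, 0, 0], [0, 0, 0, 0, 0, 0]]' 0.066;  python3 shift.py '[[0, 0, -0.8, 0, 0, 0], [0, 0, -1, 0, 0, 0], [0, 0, -1, 0, 0, 0], [0, 0, -1, 0, 0, 0], [0, -0.8, -0.6, 0, 0, 0], [0, -0.8, -0.6, 0, 0, 0], [0, -0.6, -0.4, 0, 0, 0], [0, 0, 0, 0, 0, 0], [0, 0, 0, 0, 0, 0]]'
python3 - <<'E'
from h import *
c=ctrl.camera("wrist"); cv2.imwrite("pics/w6.png",c["pixels"])
E
```

```text
time_s: 18.25
ee_pos: [0.6342, -0.0938, 0.0433]
eef_rot: [3.142, -0.0, 3.116]
force: [0.5, -0.3, 0.3]
grip_width: 0.0659
grip_force: 0.0
time_s: 19.15
ee_pos: [0.6313, -0.2039, 0.3128]
eef_rot: [3.141, -0.0, 3.115]
force: [-0.7, 0.1, -0.4]
grip_width: 0.0659
grip_force: 0.0
```

View pics/w6.png

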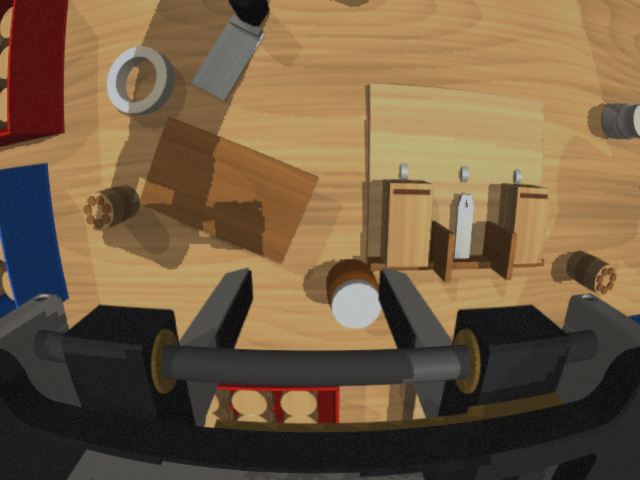

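Both blocks are seated with rollers up at (404,172) and (518,176). The roof corners are at about (170,118), (318,178), (282,263), (142,203), and the blade tip corners at (193,85), (225,101). I'll refine roof, stand and lifter, using an overlay on the scene view to judge the stand.

```bash
python3 - <<'E'
from h import *
c=ctrl.camera("wrist")
P=[w(c,u,v,.058,True) for u,v in [(282,263),(142,203),(318,178),(170,118)]]
RM=[(.055,.095),(.055,-.095),(-.055,.095),(-.055,-.095)]
t,a,e=fit(RM,P); print("roof",t,a,(e*1e3).round(1))
P=[w(c,u,v,.003,True) for u,v in [(225,101),(193,85),(264,42),(231,22)]]
print([p.round(3) for p in P]); 
tl,al,e=fit([(.117,.026),(.117,-.026)],P[:2]); print("lifter",tl,al,e*1e3)
s=ctrl.camera("scene"); x0,y0,k=65,205,6
im=cv2.resize(s["pixels"][y0:y0+100,x0:x0+133],None,fx=k,fy=k,interpolation=cv2.INTER_CUBIC)
R=lambda a:np.array([[np.cos(a),-np.sin(a)],[np.sin(a),np.cos(a)]])
def dot(m,t,a,z,col):
    p=proj(s,[*(R(a)@m+t),z]); q=(p-[x0,y0]+.5)*k-.5; cv2.circle(im,(int(q[0]),int(q[1])),3,col,1)
for m in RM: dot(m,t,a,.058,(0,0,255)); 
for m in [(.05,.06),(.05,-.06),(-.05,.06),(-.05,-.06)]: dot(m,t,a,.008,(255,0,0))
for m in [(.035,.036),(.035,.044),(.035,-.036),(.035,-.044)]: dot(m,t,a,.05,(0,255,0)); dot(m,t,a,.008,(0,255,0))
for m in [(.117,.026),(.117,-.026),(.025,.026),(.025,-.026)]: dot(m,tl,al,.003,(255,255,0))
for m in [(.017,.013),(.017,-.013),(-.017,.013),(-.017,-.013)]: dot(m,tl,al,.078,(0,255,255))
cv2.imwrite("pics/s2.png",im)
E
```

```text
roof [ 0.60611314 -0.30521231] -0.4338523914259312 [2.7 3.3 3.4 2.7]
[array([ 0.498, -0.313,  0.003]), array([ 0.472, -0.356,  0.003]), array([ 0.424, -0.262,  0.003]), array([ 0.392, -0.304,  0.003])]
lifter [ 0.38477016 -0.27416477] -0.5403062391332373 [1.33430272 1.33430272]
```

View pics/s2.png

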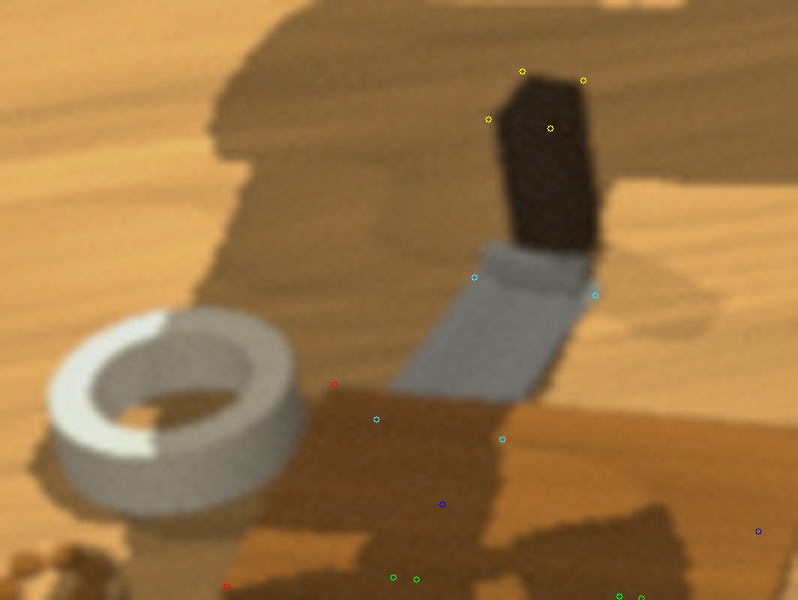

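The roof corner and lifter overlay agree to 1–2 px, but the crop ended above the stand. I'll fit the stand numerically from its grey pixels in the scene view, with the model mask hidden by the roof.

```bash
cat > stand.py <<'E'
from h import *
from scipy.optimize import minimize
s=ctrl.camera("scene"); im=s["pixels"]; hsv=cv2.cvtColor(im,cv2.COLOR_BGR2HSV)
x0,y0,x1,y1=100,270,205,340
obs=((hsv[...,1]<75)&(hsv[...,2]>25)).astype(np.uint8)[y0:y1,x0:x1]
for r in obs[::2]: print("".join(".#"[v] for v in r))
K=4
def box(t,a,xs,ys,zs):
    c,sn=np.cos(a),np.sin(a)
    P=np.array([proj(s,[t[0]+c*x-sn*y,t[1]+sn*x+c*y,z]) for x in xs for y in ys for z in zs])
    return cv2.convexHull((((P-[x0,y0]+.5)*K)).astype(np.int32))
rt=(.6055,-.307);ra=-.436
def mask(p):
    m=np.zeros(((y1-y0)*K,(x1-x0)*K),np.uint8)
    t=p[:2];a=p[2]
    for b in [((-.05,.05),(-.06,.06),(0,.008)),((-.035,.035),(.036,.044),(.008,.05)),((-.035,.035),(-.044,-.036),(.008,.05))]: cv2.fillConvexPoly(m,box(t,a,*b),1)
    cv2.fillConvexPoly(m,box(rt,ra,(-.055,.055),(-.095,.095),(.05,.058)),0)
    return cv2.resize(m.astype(np.float32),None,fx=1/K,fy=1/K,interpolation=cv2.INTER_AREA)
f=lambda p:np.abs(mask(p)-obs).sum()
best=min((minimize(f,[.6055+dx,-.307+dy,-.436+da],method="Nelder-Mead",options=dict(initial_simplex=[[.6055+dx,-.307+dy,-.436+da],[.615+dx,-.307+dy,-.436+da],[.6055+dx,-.297+dy,-.436+da],[.6055+dx,-.307+dy,-.33+da]])) for dx in(-.008,.008) for dy in(-.008,.008) for da in(-.08,.08)),key=lambda r:r.fun)
print(best.x,best.fun,obs.sum())
print((mask(best.x)>.5).sum())
E
python3 stand.py
```

```text
.....#########....................###################....................................................
....###########..........................................................................................
.##############..........................................................................................
###############..........................................................................................
##############...........................................................................................
#############............................................................................................
############.............................................................................................
##########...............................................................................................
#######..................................................................................................
###......................................................................................................
........................................
[... 1965 characters left out ...]
........
.........................................................................................................
.........................................................................................................
.........................................................................................................
.........................................................................................................
.........................................................................................................
.........................................................................................................
[ 0.60560918 -0.3087766  -0.4225846 ] 304.0625 1084
894
```

The stand fit (0.6056, -0.3088, yaw -0.423) agrees with the roof pose. Now I'll go to the lifter grip at about (0.386, -0.272), yaw -0.565.

In the tool's units: 0.0406 m is 0.812, -0.0124 m is -0.248.

```bash
python3 shift.py '[[0.812, -0.248, 0, 0, 0, 0], [0.812, -0.248, 0, 0, 0, 0], [0.812, -0.248, 0, 0, 0, 0], [0.812, -0.248, 0, 0, 0, 0], [0.812, -0.248, 0, 0, 0, 0], [0.812, -0.248, 0, 0, 0, 0], [0, 0, 0, 0, 0, 0]]' 0.094;python3 shift.py '[[0, 0, 0.6, 0, 0, 2.69], [0, 0, 0.6, 0, 0, 2.69], [0, 0, 0.6, 0, 0, 2.69], [0, 0, 0.6, 0, 0, 2.69], [0, 0, 0, 0, 0, 0], [0, 0, 0, 0, 0, 0]]'
python3 - <<'E'
from h import *
c=ctrl.camera("wrist"); cv2.imwrite("pics/w7.png",c["pixels"])
im=c["pixels"]; hsv=cv2.cvtColor(im,cv2.COLOR_BGR2HSV)
for nm,m in (("grey",(hsv[...,1]<60)&(hsv[...,2]>70)),("dark",hsv[...,2]<45)):
    n,l,s,ce=cv2.connectedComponentsWithStats(m.astype(np.uint8))
    for i in range(1,n):
        if s[i][4]>300: print(nm,s[i],ce[i].round(0),[np.round(v,1) for v in cv2.minAreaRect(np.argwhere(l==i)[:,::-1].astype(np.float32))])
R=lambda a:np.array([[np.cos(a),-np.sin(a)],[np.sin(a),np.cos(a)]])
for m in [(.117,.026),(.117,-.026),(.025,.026),(.025,-.026)]: print("blade",proj(c,[*(R(-.565)@m+[.386,-.272]),.003],True).round(0))
for m in [(.017,.013),(.017,-.013),(-.017,.013),(-.017,-.013)]: print("grip",proj(c,[*(R(-.565)@m+[.386,-.272]),.078],True).round(0))
E
```

```text
time_s: 20.05
ee_pos: [0.3831, -0.272, 0.3138]
eef_rot: [-3.141, 0.0, 3.114]
force: [0.8, 0.6, -0.2]
grip_width: 0.0939
grip_force: 0.0
time_s: 20.65
ee_pos: [0.3865, -0.2715, 0.1941]
eef_rot: [3.142, -0.0, 2.582]
force: [0.3, -0.6, -0.6]
grip_width: 0.0938
grip_force: 0.0
grey [ 285  235   53   95 4036] [311. 288.] [array([311., 282.]), array([94., 52.]), np.float64(90.0)]
grey [ 573  275   67   63 1155] [610. 306.] [array([608.3, 315.2]), array([69.5, 42.7]), np.float64(58.0)]
grey [ 204  313   65   37 1368] [239. 331.] [array([238.7, 331.1]), array([64.4, 32.5]), np.float64(10.8)]
grey [ 387  351  133   31 2429] [453. 366.] [array([453.2, 366.2]), array([ 21.8, 131.6]), np.float64(85.6)]
grey [198 381  61  14 516] [229. 387.] [array([227.7, 388.3]), array([60.1, 11.9]), np.float64(3.3)]
dark [ 294  203   34   56 1712] [311. 231.] [array([310.5, 230.5]), array([55., 33.]), np.float64(90.0)]
dark [    0   271   640   209 51982] [283. 416.] [array([319.5, 375. ]), array([208., 639.]), np.float64(90.0)]
dark [ 405  271  208  140 9579] [529. 345.] [array([501.2, 350.5]), array([213.2, 124.2]), np.float64(10.0)]
blade [339. 329.]
blade [289. 329.]
blade [341. 245.]
blade [288. 245.]
grip [331. 261.]
grip [297. 260.]
grip [332. 217.]
grip [297. 217.]
```

The lifter lies straight along the tool, within 1–2 mm. I'll descend and grip.

In the tool's units: -0.001 m is -0.02, 0.04 m is 0.8.

```bash
python3 shift.py '[[0, -0.02, 0.8, 0, 0, 0], [0, 0, 0.8, 0, 0, 0], [0, 0, 0.7, 0, 0, 0], [0, 0, 0.4, 0, 0, 0], [0, 0, 0.12, 0, 0, 0], [0, 0, 0, 0, 0, 0], [0, 0, 0, 0, 0, 0]]';  python3 shift.py '[[0, 0, 0, 0, 0, 0], [0, 0, 0, 0, 0, 0], [0, 0, 0, 0, 0, 0], [0, 0, 0, 0, 0, 0], [0, 0, 0, 0, 0, 0], [0, 0, 0, 0, 0, 0], [0, 0, 0, 0, 0, 0], [0, 0, 0, 0, 0, 0], [0, 0, 0, 0, 0, 0], [0, 0, 0, 0, 0, 0]]' 0.01 60; python3 shift.py '[[0, 0, -0.2, 0, 0, 0], [0, 0, -0.4, 0, 0, 0], [0, 0, -0.2, 0, 0, 0], [0, 0, 0, 0, 0, 0], [0, 0, 0, 0, 0, 0], [0, 0, 0, 0, 0, 0]]'; python3 - <<'E'
from h import *
o=ctrl.get_obs();g=np.array([.605,-.3085])
for d in(.19,.086):
    p=g-d*np.array([np.cos(-.43),np.sin(-.43)]); print(p,tool([*(p-o["ee_pos"][:2]),0]))
c=ctrl.camera("wrist"); im=c["pixels"]; hsv=cv2.cvtColor(im,cv2.COLOR_BGR2HSV)
n,l,s,ce=cv2.connectedComponentsWithStats(((hsv[...,1]<60)&(hsv[...,2]>60)).astype(np.uint8))
print([x.tolist() for x in s[1:] if x[4]>300])
E
```

```text
time_s: 21.4
ee_pos: [0.3862, -0.2733, 0.0541]
eef_rot: [-3.141, 0.002, 2.578]
force: [-0.1, 0.3, 0.2]
grip_width: 0.0943
grip_force: 0.0
time_s: 22.4
ee_pos: [0.3853, -0.2727, 0.0524]
eef_rot: [-3.142, -0.0, 2.577]
force: [-0.7, 0.3, -0.4]
grip_width: 0.0254
grip_force: 59.7
time_s: 23.0
ee_pos: [0.3851, -0.2725, 0.0918]
eef_rot: [3.141, -0.001, 2.577]
force: [-1.0, 1.0, -3.3]
grip_width: 0.0256
grip_force: 59.7
[ 0.43229651 -0.22929455] [-1.67943472e-02  6.17149085e-02 -8.09442834e-06]
[ 0.52682895 -0.27264911] [-1.19858965e-01  7.56315550e-02 -1.15010587e-04]
[[251, 268, 37, 82, 1658], [344, 268, 36, 82, 1653], [0, 294, 93, 115, 3261], [538, 294, 102, 115, 4053], [490, 340, 79, 35, 1525], [276, 354, 105, 68, 1307], [261, 385, 92, 37, 2783], [67, 450, 357, 30, 4147]]
```

In the tool's units: 0.0309 m is 0.618, -0.0084 m is -0.168, -0.1345 rad is -2.69.

```bash
python3 shift.py '[[-0.168, 0.618, 0.02, 0, 0, 0], [-0.168, 0.618, 0.02, 0, 0, 0], [0, 0, 0, 0, 0, -2.69], [0, 0, 0, 0, 0, 0], [0, 0, 0, 0, 0, 0]]'
python3 - <<'E'
from h import *
o=ctrl.get_obs();g=np.array([.605,-.3085])
p=g-.086*np.array([np.cos(-.43),np.sin(-.43)]); print(tool([*(p-o["ee_pos"][:2]),0]))
R=lambda a:np.array([[np.cos(a),-np.sin(a)],[np.sin(a),np.cos(a)]])
c=ctrl.camera("wrist"); cv2.imwrite("pics/w8.png",c["pixels"]); im=c["pixels"]
b,gg,r=[im[...,i].astype(int) for i in range(3)]
print([proj(c,[*(R(-.43)@m+g),.058],True).round(0).tolist() for m in[(-.055,.095),(-.055,-.095),(.055,.095)]])
print([proj(c,[*(R(-.43)@m+g),.003+.037],True).round(0).tolist() for m in[(-.073,.026),(-.073,-.026)]])
s=ctrl.camera("scene"); sc=s["pixels"][225:345,75:215]
k=5; sc=cv2.resize(sc,None,fx=k,fy=k,interpolation=cv2.INTER_CUBIC)
cv2.imwrite("pics/s3.png",sc)
E
```

```text
time_s: 23.55
ee_pos: [0.4323, -0.2295, 0.09]
eef_rot: [3.142, -0.001, 2.708]
force: [-0.7, -0.6, -1.5]
grip_width: 0.0261
grip_force: 59.7
[-1.03902984e-01  5.23802377e-04 -8.34699520e-05]
[[446.0, 445.0], [187.0, 446.0], [421.0, 522.0]]
[[352.0, 419.0], [280.0, 419.0]]
```

View pics/w8.png

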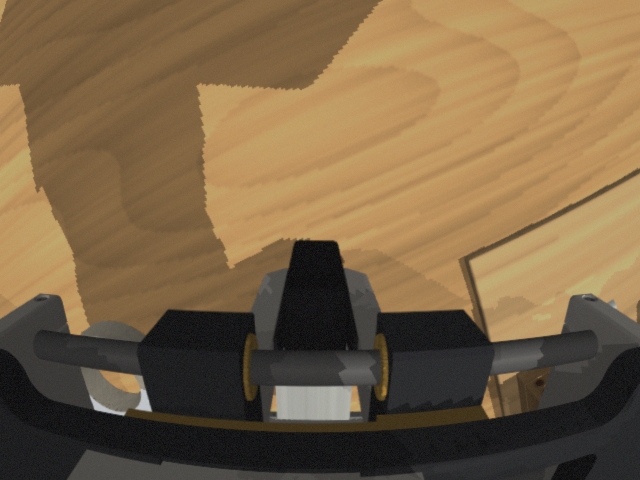

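The wrist view shows the lifter held straight and level, with the blade at (312,400). Sliding under the board.

In the tool's units: -0.015 m is -0.3, 0.0005 m is 0.01.

```bash
python3 shift.py '[[-0.3, 0.01, 0, 0, 0, 0], [-0.3, 0, 0, 0, 0, 0], [-0.3, 0, 0, 0, 0, 0], [0, 0, 0, 0, 0, 0]]'; python3 shift.py '[[-0.3, 0, 0, 0, 0, 0], [-0.3, 0, 0, 0, 0, 0], [-0.3, 0, 0, 0, 0, 0], [-0.18, 0, 0, 0, 0, 0], [-0.1, 0, 0, 0, 0, 0], [0, 0, 0, 0, 0, 0], [0, 0, 0, 0, 0, 0]]'
cat > roofpos.py <<'E'
from h import *
def corners(t,a,z=.058):
    R=np.array([[np.cos(a),-np.sin(a)],[np.sin(a),np.cos(a)]])
    return [np.array([*(R@m+t),z]) for m in[(.055,.095),(.055,-.095),(-.055,-.095),(-.055,.095)]]
def seg(c):
    im=c["pixels"]; hsv=cv2.cvtColor(cv2.GaussianBlur(im,(3,3),0),cv2.COLOR_BGR2HSV); return hsv
if __name__=="__main__":
    for n in("top","scene"):
        c=ctrl.camera(n);cv2.imwrite(f"pics/r_{n}_{ctrl.get_obs()['time_s']:.1f}.png",c["pixels"]); hsv=seg(c)
        b,g,r=[c["pixels"][...,i].astype(int) for i in range(3)]
        for p in [proj(c,x) for x in corners((.605,-.308),-.436)]+[proj(c,[.605,-.308,.058])]:
            u,v=p.round().astype(int); print(n,u,v,hsv[v,u], c["pixels"][v,u])
E
python3 roofpos.py
```

```text
time_s: 24.05
ee_pos: [0.4744, -0.2486, 0.0903]
eef_rot: [-3.142, 0.001, 2.71]
force: [0.0, -0.5, -3.0]
grip_width: 0.0258
grip_force: 59.7
time_s: 24.75
ee_pos: [0.5269, -0.2722, 0.0903]
eef_rot: [3.142, -0.0, 2.712]
force: [0.1, 0.3, -1.6]
grip_width: 0.0255
grip_force: 59.7
top 421 179 [ 16 135 177] [ 82 132 176]
top 483 207 [ 17 131 171] [ 85 136 173]
top 467 242 [29 92 83] [52 81 82]
top 405 214 [ 16 132 172] [ 83 131 171]
top 444 210 [30 95 62] [39 63 63]
scene 191 310 [ 15 178 133] [ 41  89 135]
scene 101 302 [ 16 157 138] [ 54 100 141]
scene 119 269 [ 17 153 127] [ 51  93 128]
scene 204 276 [ 17 150 213] [ 90 163 219]
scene 154 289 [ 16 188 167] [ 44 109 168]
```

```bash
for i in 1 2 3; do python3 shift.py '[[0, 0, 0, 0, 0, 0], [0, 0, 0, 0, 0, 0]]' | grep force: ; done; python3 shift.py '[[0, 0, -0.08, 0, 0, 0], [0, 0, -0.08, 0, 0, 0], [0, 0, -0.06, 0, 0, 0], [0, 0, -0.06, 0, 0, 0], [0, 0, -0.06, 0, 0, 0], [0, 0, -0.06, 0, 0, 0], [0, 0, 0, 0, 0, 0], [0, 0, 0, 0, 0, 0]]'; for i in 1 2 3; do python3 shift.py '[[0, 0, 0, 0, 0, 0], [0, 0, 0, 0, 0, 0]]' | egrep "force:|ee_"; done
python3 - <<'E'
from h import *
import glob
f=sorted(glob.glob("pics/r_scene*"))[-1]; A=cv2.imread(f); s=ctrl.camera("scene"); B=s["pixels"]
cv2.imwrite("pics/r2.png",B)
for nm,(x0,y0,x1,y1) in dict(roof=(105,268,205,312),left=(100,275,130,308),right=(175,275,205,312)).items():
    T=A[y0:y1,x0:x1]; r=cv2.matchTemplate(B[y0-15:y1+15,x0-15:x1+15],T,cv2.TM_CCOEFF_NORMED); _,v,_,l=cv2.minMaxLoc(r); print(nm,v,l[0]-15,l[1]-15)
print("expected shift for 10mm lift", proj(s,[.605,-.308,.068])-proj(s,[.605,-.308,.058]))
E
```

```text
force: [0.4, 0.2, -2.2]
grip_force: 59.7
force: [-0.4, 0.3, -2.4]
grip_force: 59.7
force: [0.1, -1.0, -1.4]
grip_force: 59.7
time_s: 26.25
ee_pos: [0.5274, -0.2723, 0.1105]
eef_rot: [-3.142, 0.0, 2.712]
force: [0.6, 0.2, -3.2]
grip_width: 0.0258
grip_force: 59.7
ee_pos: [0.5273, -0.2723, 0.1103]
force: [0.1, 0.2, -2.8]
grip_force: 59.7
ee_pos: [0.5274, -0.2723, 0.1104]
force: [0.7, -0.1, -4.2]
grip_force: 59.7
ee_pos: [0.5274, -0.2723, 0.1105]
force: [-0.3, -0.0, -2.8]
grip_force: 59.7
roof 0.9431763291358948 0 -4
left 0.8801172375679016 1 -4
right 0.9486185908317566 0 -4
expected shift for 10mm lift [-0.57868486 -3.58688466]
```

The board is on the blade: about 1 N more load, and the image shift is uniform. Raising gently and carrying.

```bash
python3 shift.py '[[0, 0, -0.06, 0, 0, 0], [0, 0, -0.12, 0, 0, 0], [0, 0, -0.16, 0, 0, 0], [0, 0, -0.2, 0, 0, 0], [0, 0, -0.2, 0, 0, 0], [0, 0, -0.16, 0, 0, 0], [0, 0, -0.12, 0, 0, 0], [0, 0, -0.06, 0, 0, 0], [0, 0, 0, 0, 0, 0]]'
python3 shift.py '[[0.012, 0.08, 0, 0, 0, 0], [0.026, 0.16, 0, 0, 0, 0], [0.038, 0.24, 0, 0, 0, 0], [0.038, 0.24, 0, 0, 0, 0], [0.038, 0.24, 0, 0, 0, 0], [0.038, 0.24, 0, 0, 0, 0], [0.038, 0.24, 0, 0, 0, 0], [0.038, 0.24, 0, 0, 0, 0], [0.038, 0.24, 0, 0, 0, 0], [0.038, 0.24, 0, 0, 0, 0]]'
python3 shift.py '[[0.038, 0.24, 0, 0, 0, 0], [0.038, 0.24, 0, 0, 0, 0], [0.038, 0.24, 0, 0, 0, 0], [0.038, 0.24, 0, 0, 0, 0], [0.038, 0.24, 0, 0, 0, 0], [0.038, 0.24, 0, 0, 0, 0], [0.038, 0.24, 0, 0, 0, 0], [0.038, 0.24, 0, 0, 0, 0], [0.038, 0.24, 0, 0, 0, 0], [0.038, 0.24, 0, 0, 0, 0]]'
python3 shift.py '[[0.038, 0.24, 0, 0, 0, 0], [0.038, 0.24, 0, 0, 0, 0], [0.026, 0.16, 0, 0, 0, 0], [0.012, 0.08, 0, 0, 0, 0], [0, 0, 0, 0, 0, 0], [0, 0, 0, 0, 0, 0]]'
python3 shift.py '[[0, 0, 0, 0, 0, -0.4], [0, 0, 0, 0, 0, -0.7], [0, 0, 0, 0, 0, -1], [0, 0, 0, 0, 0, -1.2], [0, 0, 0, 0, 0, -1.2], [0, 0, 0, 0, 0, -1.2], [0, 0, 0, 0, 0, -1], [0, 0, 0, 0, 0, -0.8], [0, 0, 0, 0, 0, -0.44], [0, 0, 0, 0, 0, -0.212]]'
python3 shift.py '[[0, 0, 0, 0, 0, 0], [0, 0, 0, 0, 0, 0]]'
```

```text
time_s: 27.8
ee_pos: [0.5274, -0.2724, 0.1648]
eef_rot: [-3.142, 0.0, 2.712]
force: [-0.3, 0.9, -3.1]
grip_width: 0.0258
grip_force: 59.7
time_s: 28.8
ee_pos: [0.5571, -0.166, 0.1645]
eef_rot: [-3.142, 0.0, 2.712]
force: [0.3, -1.0, -3.0]
grip_width: 0.0257
grip_force: 59.7
time_s: 29.8
ee_pos: [0.5898, -0.049, 0.1644]
eef_rot: [-3.142, -0.0, 2.712]
force: [-0.4, -0.3, -2.7]
grip_width: 0.0256
grip_force: 59.7
time_s: 30.4
ee_pos: [0.5993, -0.0152, 0.1644]
eef_rot: [-3.141, 0.0, 2.712]
force: [0.1, 0.0, -3.7]
grip_width: 0.026
grip_force: 59.7
time_s: 31.4
ee_pos: [0.5993, -0.0152, 0.1645]
eef_rot: [-3.142, -0.0, 3.12]
force: [-0.9, -0.4, -3.6]
grip_width: 0.0262
grip_force: 59.7
time_s: 31.6
ee_pos: [0.5994, -0.015, 0.1644]
eef_rot: [3.142, -0.0, 3.119]
force: [-0.5, 0.0, -3.0]
grip_width: 0.0257
grip_force: 59.7
```

```bash
python3 shift.py '[[-0.012, 0.052, 0, 0, 0, 0], [-0.012, 0.052, 0, 0, 0, 0], [0, 0, 0, 0, 0, 0], [0, 0, 0, 0, 0, 0]]'
cat > rf.py <<'E'
import sys; from roofpos import *
from scipy.optimize import minimize
z=float(sys.argv[1]); x,y,a=[float(v) for v in sys.argv[2:5]]
s=ctrl.camera("scene"); cv2.imwrite("pics/rf_%.1f.png"%ctrl.get_obs()["time_s"],s["pixels"]); hsv=seg(s)
Q=np.array([proj(s,p) for p in corners((x,y),a,z)]); x0,y0=(Q.min(0)-15).astype(int); x1,y1=(Q.max(0)+15).astype(int)
S=hsv[y0:y1,x0:x1,1].astype(float)
for r,h in zip(S[::4],hsv[y0:y1:4,x0:x1,2]): print(" ".join("%3d"%v for v in r[::5]))
K=4
def mask(p):
    m=np.zeros((S.shape[0]*K,S.shape[1]*K),np.uint8)
    q=np.array([proj(s,c) for c in corners(p[:2],p[2],z)])
    cv2.fillConvexPoly(m,((q-[x0,y0]+.5)*K).astype(np.int32),1); return cv2.resize(m.astype(np.float32),None,fx=1/K,fy=1/K,interpolation=cv2.INTER_AREA)
lab=hsv[y0:y1,x0:x1].astype(float)[...,1:]
def f(p):  # two-region separation on saturation & value
    m=mask(p); 
    return sum((((L-(L*m).sum()/m.sum())**2*m).sum()+((L-(L*(1-m)).sum()/(1-m).sum())**2*(1-m)).sum()) for L in (lab[...,0],lab[...,1]))
r=min((minimize(f,[x+dx,y+dy,a],method="Nelder-Mead",options=dict(initial_simplex=[[x+dx,y+dy,a],[x+dx+.008,y+dy,a],[x+dx,y+dy+.008,a],[x+dx,y+dy,a+.05]])) for dx in(-.006,.006) for dy in(-.006,.006)),key=lambda r:r.fun)
print(r.x.round(4),r.fun/f([x,y,a]))
E
python3 rf.py 0.123 0.686 -0.0117 -0.022
```

```text
time_s: 32.0
ee_pos: [0.6007, -0.0096, 0.1644]
eef_rot: [-3.142, -0.0, 3.12]
force: [-1.1, -0.0, -4.1]
grip_width: 0.0256
grip_force: 59.7
146 146 145 145 144 145 144 146 146  36  59 133 120  37 146 145 144 145 145 145 143 146 144 144 144 144 143
145 146 145 147 144 144 146 146 145  49  55 141 125  46 145 145 145 146 145 145 143 143 144 144 146 147 146
146 145 146 145 143 145 146 145 145 113  56 149 133 138 146 145 145 145 144 143 146 147 146 146 143 142 144
146 146 146 145 146 147 146 147 145 147 111 138 137 146 145 145 144 146 146 144 144 144 143 144 145 144 147
145 147 147 146 146 146 146 147 147 146 143 141 116 119 148 145 146 141 143 151 155 145 144 145 144 146 147
146 146 146 147 147 148 146 146 145 144  27  26  27  27 132 139 157 173 184 186 185 146 144 144 143 145 146
146 146 145 145 146 147 146 146 140 126  59 114 143 165 178 186 185 188 184 185 186 156 143 141 142 141 142
146 146 146 143 140 138 141 156 173 180 185 186 186 187 183 185 185 185 185 185 184 180 141 142 142 141 142
134 130 130 132 172 179 178 186 185 187 187 186 184 187 185 184 185 184 185 182 186 183 154 141 1
[... 543 characters left out ...]
144 146
129 130 140 143 144 162 186 187 185 186 185 185 188 186 182 171 177 175 161 145 146 147 146 145 144 145 145
129 130 140 145 141 147 186 187 185 185 179 145  88 113 131 132 173 173 159 145 145 144 145 146 146 146 145
133 128 141 143 144 145 175 166 146 176 176  82  22  41 129 129 177 174 158 147 148 144 152 162 172 146 141
140 129 134 141 142 145 145 145 138 169 177 127  20  20 126 130 173 175 160 161 178 182 182 179 175 145 144
139 110 126 140 143 143 145 143 141 173 175 131  36  22  87 147 171 176 179 179 175 173 174 172 176 147 143
 20  18  20  64 145 142 144 141 141 171 177 148 151 169 176 175 180 177 177 179 176 177 179 165 147 146 142
[ 0.6939 -0.0138 -0.0423] 0.9656600442612243
```

```bash
sed -i 's/q=np.array(\[proj(s,c) for c in corners(p\[:2\],p\[2\],z)\])/q=cv2.convexHull(np.array([proj(s,c) for zz in (z,z-.008) for c in corners(p[:2],p[2],zz)],np.float32))[:,0]/; s/^lab=.*/lab=(hsv[y0:y1,x0:x1,1:]>[164,0]).astype(float)/; /^for r,h/d' rf.py; python3 rf.py 0.123 0.686 -0.0117 -0.022
```

```text
[ 0.6901 -0.0116 -0.0087] 0.9595114180774477
```

The board pose over the hotel is right within about 4 mm and 0.02 rad. Lowering slowly.

In the tool's units: 0.005 m is 0.1, 0.004 m is 0.08.

```bash
python3 shift.py '[[0, 0, 0.06, 0, 0, 0], [0, 0, 0.1, 0, 0, 0], [0, 0, 0.1, 0, 0, 0], [0, 0, 0.08, 0, 0, 0], [0, 0, 0.06, 0, 0, 0], [0, 0, 0.04, 0, 0, 0], [0, 0, 0.04, 0, 0, 0], [0, 0, 0.04, 0, 0, 0], [0, 0, 0.04, 0, 0, 0], [0, 0, 0.04, 0, 0, 0]]';python3 shift.py '[[0, 0, 0.04, 0, 0, 0], [0, 0, 0.04, 0, 0, 0], [0, 0, 0.04, 0, 0, 0], [0, 0, 0, 0, 0, 0], [0, 0, 0, 0, 0, 0], [0, 0, 0, 0, 0, 0]]'; for i in 1 2 3; do python3 shift.py '[[0, 0, 0, 0, 0, 0]]' | egrep "force: \["; done; python3 rf.py 0.096 0.686 -0.0117 -0.022
```

```text
time_s: 33.1
ee_pos: [0.6008, -0.0098, 0.1345]
eef_rot: [-3.142, 0.0, 3.119]
force: [0.3, -0.4, -2.2]
grip_width: 0.026
grip_force: 59.7
time_s: 33.7
ee_pos: [0.6007, -0.0097, 0.1285]
eef_rot: [-3.142, 0.0, 3.119]
force: [-0.5, -0.4, -2.2]
grip_width: 0.0254
grip_force: 59.7
force: [0.0, -0.2, -2.5]
force: [-0.6, 0.0, -2.3]
force: [0.3, -0.7, -1.7]
[ 0.6903 -0.0113 -0.0176] 0.9770223595197086
```

The board is unloaded and rests on the uprights. Drawing the lifter out straight back.

In the tool's units: 0.018 m is 0.36, 0.01 m is 0.2.

```bash
python3 shift.py '[[0.08, 0, 0, 0, 0, 0], [0.2, 0, 0, 0, 0, 0], [0.36, 0, 0, 0, 0, 0], [0.36, 0, 0, 0, 0, 0], [0.36, 0, 0, 0, 0, 0], [0.36, 0, 0, 0, 0, 0], [0.36, 0, 0, 0, 0, 0], [0.36, 0, 0, 0, 0, 0], [0.36, 0, 0, 0, 0, 0], [0, 0, 0, 0, 0, 0]]'; python3 rf.py 0.096 0.686 -0.0117 -0.022
python3 shift.py '[[0.174, -0.666, 0, 0, 0, 0], [0.174, -0.666, 0, 0, 0, 0], [0.174, -0.666, 0, 0, 0, 0], [0.174, -0.666, 0, 0, 0, 0], [0.174, -0.666, 0, 0, 0, 0], [0.174, -0.666, 0, 0, 0, 0], [0.174, -0.666, 0, 0, 0, 0], [0.174, -0.666, 0, 0, 0, 0], [0, 0, 0, 0, 0, 0]]'
python3 shift.py '[[0, 0, 0, 0, 0, 2.712], [0, 0, 0, 0, 0, 2.712], [0, 0, 0, 0, 0, 2.712], [0, 0, 0, 0, 0, 2.712], [0, 0, 0.5, 0, 0, 0], [0, 0, 0.5, 0, 0, 0], [0, 0, 0.3, 0, 0, 0], [0, 0, 0.12, 0, 0, 0], [0, 0, 0, 0, 0, 0], [0, 0, 0, 0, 0, 0]]'
```

```text
time_s: 35.05
ee_pos: [0.4592, -0.0065, 0.1286]
eef_rot: [-3.142, -0.0, 3.12]
force: [1.0, 0.3, -1.6]
grip_width: 0.0258
grip_force: 59.7
[ 0.6887 -0.0123 -0.0293] 0.98058077171283
time_s: 36.0
ee_pos: [0.3849, -0.2748, 0.1285]
eef_rot: [-3.141, 0.001, 3.116]
force: [-0.8, -0.3, -1.8]
grip_width: 0.0257
grip_force: 59.7
time_s: 37.0
ee_pos: [0.3858, -0.2716, 0.0581]
eef_rot: [-3.141, 0.001, 2.577]
force: [1.0, -0.6, -1.1]
grip_width: 0.0257
grip_force: 59.7
```

```bash
python3 shift.py '[[0, 0, 0.06, 0, 0, 0], [0, 0, 0.04, 0, 0, 0], [0, 0, 0.014, 0, 0, 0], [0, 0, 0, 0, 0, 0], [0, 0, 0, 0, 0, 0]]';python3 shift.py '[[0, 0, 0, 0, 0, 0], [0, 0, 0, 0, 0, 0], [0, 0, 0, 0, 0, 0], [0, 0, 0, 0, 0, 0], [0, 0, 0, 0, 0, 0]]' 0.094; python3 shift.py '[[0, 0, -0.6, 0, 0, 0], [0, 0, -0.8, 0, 0, 0], [0, 0, -1, 0, 0, 0], [0, 0, -0.8, 0, 0, 0], [0, 0, 0, 0, 0, 0], [0, 0, 0, 0, 0, 0], [0, 0, 0, 0, 0, 0]]'
python3 - <<'E'
from h import *
c=ctrl.camera("wrist"); im=c["pixels"]; hsv=cv2.cvtColor(im,cv2.COLOR_BGR2HSV)
for nm,m in (("grey",(hsv[...,1]<60)&(hsv[...,2]>70)),("dark",hsv[...,2]<45)):
    n,l,s,ce=cv2.connectedComponentsWithStats(m.astype(np.uint8))
    for i in range(1,n):
        if s[i][4]>300: print(nm,s[i])
c=ctrl.camera("scene"); A=cv2.imread("pics/scene0.png"); B=c["pixels"]
# bystanders & lifter unchanged vs start
for n,(x0,y0,x1,y1) in dict(tape=(70,255,118,292),bundle0=(60,295,92,335),jar=(220,297,257,345),bundle1=(390,265,416,302),brush=(430,243,518,275),mallet=(440,173,515,235),glue=(367,205,394,243),lifter=(140,215,168,250)).items():
    r=cv2.matchTemplate(B[y0-12:y1+12,x0-12:x1+12],A[y0:y1,x0:x1],cv2.TM_CCOEFF_NORMED);_,v,_,l=cv2.minMaxLoc(r);print(n,round(v,2),l[0]-12,l[1]-12)
E
python3 rf.py 0.096 0.686 -0.0117 -0.022
```

```text
time_s: 37.5
ee_pos: [0.3855, -0.2716, 0.0524]
eef_rot: [-3.142, 0.001, 2.577]
force: [-1.6, 1.9, 6.3]
grip_width: 0.0258
grip_force: 59.7
time_s: 38.0
ee_pos: [0.3852, -0.2715, 0.0517]
eef_rot: [-3.142, -0.0, 2.577]
force: [0.3, -0.9, -0.0]
grip_width: 0.0627
grip_force: 0.0
time_s: 38.7
ee_pos: [0.3848, -0.2711, 0.2104]
eef_rot: [3.141, -0.002, 2.577]
force: [0.5, -0.2, -0.1]
grip_width: 0.0937
grip_force: 0.0
grey [ 289  233   52   91 3792]
grey [ 575  271   65   67 1122]
grey [ 202  309   70   41 1458]
grey [ 390  349  131   33 2340]
grey [425 380  14  38 306]
grey [ 348  383   72   40 1898]
dark [ 299  203   32   52 1498]
dark [    0   271   640   209 61878]
tape 0.69 0 0
bundle0 1.0 0 0
jar 0.98 0 0
bundle1 0.99 0 0
brush 0.97 0 0
mallet 0.98 0 0
glue 0.91 0 0
lifter 0.95 1 0
[ 0.6893 -0.0116 -0.0248] 0.9744578748122431
```

```bash
python3 - <<'E'
from h import *
c=ctrl.camera("top"); im=c["pixels"]; b,g,r=[im[...,i].astype(int) for i in range(3)]
a=-.022;R=np.array([[np.cos(a),-np.sin(a)],[np.sin(a),np.cos(a)]])
for y in(.082,-.082):
    p=proj(c,[*(R@[.009,y]+[.606,-.0099]),.058]); u,v=p.round().astype(int); print("pred strip",p.round(1))
    for vv in range(v-5,v+7): print(vv,(r[vv,u-3:u+4].mean()/g[vv,u-3:u+4].mean()).round(2),r[vv,u])
E
```

```text
pred strip [308.9 206.5]
201 1.29 182
202 1.29 190
203 1.29 190
204 1.3 182
205 1.32 159
206 1.4 132
207 1.38 139
208 1.32 163
209 1.29 164
210 1.28 137
211 1.23 106
212 1.15 112
pred strip [367.2 207.6]
203 1.29 185
204 1.29 187
205 1.3 178
206 1.33 156
207 1.4 128
208 1.4 130
209 1.32 157
210 1.27 173
211 1.24 152
212 1.21 116
213 1.16 118
214 1.14 145
```

Both strips are where seated blocks put them. Handing in.

```bash
python3 -c "
from station import ctrl
print(ctrl.hand_in())"
```

```text
the job is handed in; nothing more can be done
None
```

I handed the job in at about 39 s. Both blocks present are home on the outer rails with their rollers up. The roof board lies on the uprights about 4 mm from centre and square, the lifter is back flat on the bench, and no bystander appears to have moved. The judge returned no result.

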